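# Load a salvaged battery pack into the test dock

### The arm

A 7-joint arm with a two-finger parallel gripper is mounted at the origin on the work surface. World frame = base frame: x ahead of the robot, y to its left, z up, the work surface at z = 0. Lengths are in mm, angles in rad, forces in N, time in s.
With the tool pointing down it reaches from about 425 to 875 mm from the base axis. Payload 8.4 kg.
Tool frame: the origin (TCP) lies at the very end of the fingers, on their centre line; the grasp point (between the pads) lies 19 mm behind it; z points along the fingers, y is the line along which they close (so a half turn about z gives the same grasp; the last joint's range is limited). The gripper opens to 85 mm and grips with 20 to 120 N. Pads are 22 mm wide; open, the fingers measure 114 mm over their backs; the gripper's body (76 mm by 85 mm) begins 54 mm behind the grasp point. The pads swing forward as they close: fully open they stand 13 mm farther back than shut.
Start: joints at [1.072, 0.333, 0.04, 1.465, -0.013, 1.343, -0.059], TCP at [252.978, -598.72, 231.308] pointing down, gripper open.
Joint ranges: [-2.58, 2.58], [-0.38, 2.09], [-1.3, 1.39], [0.25, 2.4], [-1.5, 4.64], [0.08, 2.09], [-2.65, 2.65]. Speed limits (rad/s): [2.22, 2.22, 2.79, 2.79, 3.14, 3.14, 3.14].

### API

Orientations are given as a 3x3 rotation matrix whose columns are the frame's x, y, z axes.
In Python, from station import monitor, vision, hand_in gives the robot as it stands.
- The arm moves only by the tool carry_out, never from a script. Its argument "plan" is text: rows parted by semicolons, each of 7 numbers parted by spaces: the shift along the tool's x, y, z in mm, then the turn, a rotation vector about the tool's x, y, z in rad, then the gripper command: -1 is shut, 1 is fully open, values between are in proportion. A call has exactly 5 rows; each row shifts and turns the commanded pose from where the row before left it, along the tool's axes as they then stand; what a row does not reach is not made up. A row lasts 1/10 s, in which the tool goes at most 50 mm and 8.59 degrees, less where a joint would pass 70% of its speed; a pose out of reach is approached as far as the arm can. A call with a gripper value outside its range is refused whole. The fingers move at their own pace and stop on an object; "newtons" is the grip in N (left out, the last holds). Time passes only in rows, so rows that do not move let the fingers close, or fill a call up. It gives the time, the measured TCP pose, the force, the opening and the grip force at its end, in the units of the state.
- monitor.state(): the state, without advancing time (a new reading comes with each control period).
- vision.camera(name): name is "side" or "top" or "wrist"; returns (picture, depth): 400x640x3 uint8, red, green, blue; 400x640 float32, mm along the optical axis (not along the pixel's ray), 0 where there is no reading.
- vision.calibration(name): a dict with "K" (3x3 intrinsics, pixels), "position" and "orientation" of the camera in the world. Camera axes: x right, y down, z forward; pixel columns grow to the right and rows downward; lengths in mm; the calibration is good to about 2 mm. The wrist camera is an equidistant fisheye: a pixel r from the principal point sees the ray r / f radians off the axis. A picture is of the moment at which its call begins: read the wrist's pose just before it. calibration takes no time and is no camera call; for the wrist camera it gives the pose at the moment of the call.
- hand_in(): hands the job in; it is judged then, once.
The state is a dict: "clock": time; "joints": joint angles; "joint_vel": joint speeds; "joint_efforts": joint torques, N m; "tcp_pos": TCP position; "orientation": TCP orientation; "force": force on the tool from outside, world axes, zero at the start; "moment": the same for the moment, N m; "width": finger opening in mm; "grasp_force": force on a finger pad.
Only numpy, scipy, OpenCV 4.12 (cv2) and the standard library are available. Lean on these libraries where they do the work, as an engineer would, in place of code of your own. Each camera call takes 0.05 s, during which the arm holds its last target. There are 200 camera calls.

### The job

Load the blue battery pack into the test dock: first hook its orange tongue under the dock's yellow lip with the rear end still raised, then swing the rear end down in front of the red end stop, so that the pack lies flat on the deck, straight and centred, and let go. Leave the white pack where it lies.

Things in the scene. Friction and masses are not known exactly. Their poses are not given: they have to be found in the camera images.
- blue_pack_center (a point): Blue battery pack: block 86 x 50 x 34 mm (length, width, height), with a thin orange tongue (34 long, 40 wide, 10 mm thick) out of its front end, level with its underside; about 0.3 kg. Point: centre of the block, 17 mm above the underside, 77 mm from the tongue's tip, 43 mm from the rear end. x: from tongue to rear, y: across, z: up. Tongue roughly towards the robot at the start.
- blue_tongue (a point): the tip of the blue pack's tongue, mid-width and mid-thickness (5 mm above the underside); same axes as the blue pack
- dock (a point): Fixed test dock. Point: on the aluminium deck (46 mm wide, 24 above the mat), mid-width, below the free edge of the yellow lip (70 wide). x: along the deck, lip to end stop, away from the robot; z: up. Lip underside 24 mm above deck, top 30; slot under it 22 deep, to the grey housing (as high as the lip) at x = -22. Red end stop 18 tall, 12 thick, from x = +110. Beside the deck free for fingers to 16 mm below it.
- white_pack_center (a point): White battery pack: block 86 x 50 x 34 mm (length, width, height), with a thin orange tongue (34 long, 40 wide, 10 mm thick) out of its front end, level with its underside; about 0.3 kg. Point: centre of the block, 17 mm above the underside, 77 mm from the tongue's tip, 43 mm from the rear end. x: from tongue to rear, y: across, z: up.

How it is judged:
By the outcome, as a careful person would: the job done as asked, in the order asked, and still so for the second after the job is handed in, with the robot touching nothing.
It also fails if it takes over 42 s, if anything falls off the work surface, if the arm or the gripper's body presses on something with over 40 N, if the wrist force passes 120 N, or if a joint passes its speed limit or range.

## Working session

There is one attempt and no reset: what is moved stays moved. The work goes in short steps, Python scripts to look and compute and a tool call to move; the robot and the scene stay as the last step left them, time stands still between calls to the robot, and variables do not carry over. Pictures are saved under pics/ and viewed, at most 10 in all, crops included, and the job is handed in when it is done.

Besides the shell and the picture viewer there is one more tool, called after "Request:" as a command line: name --argument value ..., lists and objects as JSON in quotes. carry_out: Moves the arm, as the interface text tells. Its arguments: {"type":"object","properties":{"plan":{"type":"string"},"newtons":{"type":"number"}},"required":["plan"]}

```bash
ls; mkdir -p pics
python3 - <<'E'
from station import monitor, vision
import cv2, numpy as np, pickle
s=monitor.state(); print({k:np.round(v,3).tolist() for k,v in s.items()})
d={}
for n in("side","top"):
    c=vision.calibration(n); p,z=vision.camera(n); d[n]=(c,p,z)
    print(n,c); cv2.imwrite(f"pics/{n}0.png",p[:,:,::-1])
pickle.dump(d,open("d0.pkl","wb"))
E
```

```text
pics
{'clock': 0.0, 'joints': [1.072, 0.334, 0.04, 1.466, -0.013, 1.343, -0.059], 'joint_vel': [-0.001, -0.001, -0.001, 0.0, -0.0, 0.001, 0.001], 'joint_efforts': [0.0, -65.856, 1.366, -40.556, 0.017, 0.013, 0.0], 'tcp_pos': [252.786, -598.32, 230.419], 'orientation': [[0.921, 0.389, -0.001], [0.389, -0.921, 0.001], [-0.0, -0.002, -1.0]], 'force': [-0.047, 0.1, -0.539], 'moment': [0.006, -0.007, -0.062], 'grasp_force': 0.0, 'width': 85.346}
side {'K': array([[423.15032765,   0.        , 325.89536668],
       [  0.        , 423.15032765, 201.76040674],
       [  0.        ,   0.        ,   1.        ]]), 'position': array([ 352.19109787, -675.0344121 ,  652.22998672]), 'orientation': array([[ 0.97596636, -0.15041287,  0.15768837],
       [-0.21740214, -0.6221099 ,  0.75214067],
       [-0.01503214, -0.76834578, -0.63985842]])}
top {'K': array([[406.61538964,   0.        , 325.15916549],
       [  0.        , 406.61538964, 201.00706253],
       [  0.        ,   0.        ,   1.        ]]), 'position': array([290.27419275,  46.78722306, 961.29579131]), 'orientation': array([[ 0.02647834, -0.97988359,  0.19780559],
       [-0.99961937, -0.02748735, -0.00235652],
       [ 0.00774627, -0.19766791, -0.98023844]])}
```

View pics/side0.png

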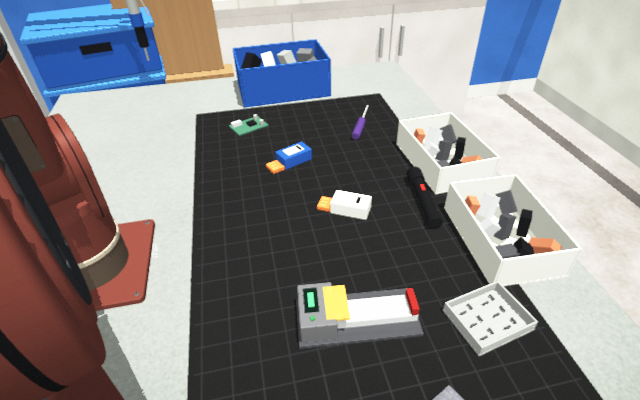

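View pics/top0.png

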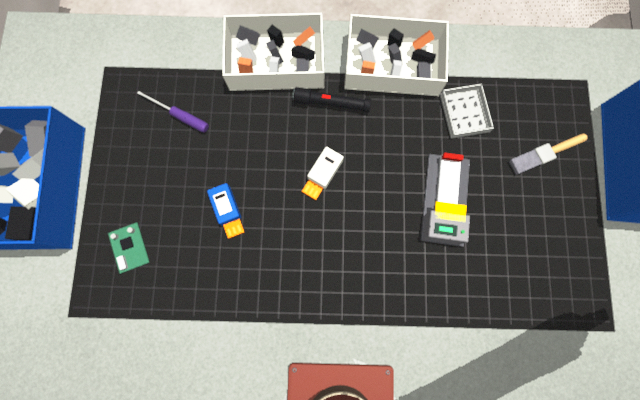

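Side view: blue pack at (292,155) with its tongue at (275,166), white pack at (350,205), dock lip at (336,302), red stop at (413,300). Top view: blue pack at (224,204) with its tongue at (233,229), lip at (450,210), red stop at (453,157).

```bash
cat > h.py <<'E'
import cv2, numpy as np
def cloud(c,z):
    v,u=np.mgrid[:400,:640]; K=c["K"]
    P=np.dstack([(u-K[0,2])/K[0,0]*z,(v-K[1,2])/K[1,1]*z,z])
    return P@c["orientation"].T+c["position"]
def ray(c,uv,h):
    K=c["K"]; d=c["orientation"]@np.array([(uv[0]-K[0,2])/K[0,0],(uv[1]-K[1,2])/K[1,1],1])
    return c["position"]+d*(h-c["position"][2])/d[2]
def plane(c,h):
    v,u=np.mgrid[:400,:640]; K=c["K"]
    d=np.dstack([(u-K[0,2])/K[0,0],(v-K[1,2])/K[1,1],np.ones(u.shape)])@c["orientation"].T
    return c["position"]+d*((h-c["position"][2])/d[...,2])[...,None]
def mask(p,name):
    H=cv2.cvtColor(p,cv2.COLOR_RGB2HSV)
    r={"blue":((105,150,60),(125,255,255)),"orange":((8,150,120),(22,255,255)),"yellow":((24,140,120),(34,255,255)),"red":((0,180,90),(4,255,255))}[name]
    return cv2.inRange(H,*map(np.array,r))>0
def rect(P):
    (c,s,a)=cv2.minAreaRect(P[:,:2].astype(np.float32)); return np.round(c,1),np.round(s,1),round(a,1)
E
python3 - <<'E'
import pickle; from h import *
d=pickle.load(open("d0.pkl","rb"))
for n in d:
    c,p,z=d[n]; W=cloud(c,z); 
    box=np.zeros((400,640),bool)
    (a,b,e,f)=(130,190,255,325) if n=="side" else (175,245,195,250)
    box[a:b,e:f]=1
    o=mask(p,"orange")&box
    top=box&(W[...,2]>26)
    print(n,"packtop z",np.percentile(W[top][:,2],[5,50,95]),rect(plane(c,34)[top]),top.sum())
    print(" tongue z",np.median(W[o][:,2]),"mean@10",plane(c,10)[o].mean(0),rect(plane(c,10)[o]))
    (a,b,e,f)=(280,350,290,430) if n=="side" else (145,250,415,480)
    box[:]=0; box[a:b,e:f]=1
    for nm,h in(("yellow",54),("red",42)):
        m=mask(p,nm)&box; m&=abs(W[...,2]-h)<6
        print(" ",nm,m.sum(),np.median(W[m][:,2]) if m.any() else 0,rect(plane(c,h)[m]),plane(c,h)[m].mean(0))
    dk=box&(abs(W[...,2]-24)<5)&(p.min(2)>170)
    print("  deck",np.median(W[dk][:,2]),rect(plane(c,24)[dk]))
    print("  mat z",np.median(W[210:230,200:260,2]))
E
```

```text
side packtop z [28.34414478 37.76782732 40.57064281] (array([438.5, 260.7]), array([264.7, 144.7]), 87.0) 462
 tongue z 10.862650368004893 mean@10 [409.07918924 248.94490009  10.        ] (array([409.7, 255.8]), array([39.6, 54.6]), 22.6)
  yellow 23 57.77877523739903 (array([ 465.8, -239. ]), array([71.2, 21. ]), 83.7) [ 465.64597663 -242.97764813   54.        ]
  red 181 45.6085660184516 (array([ 590.4, -255.8]), array([51.9, 14.1]), 83.3) [ 590.43548333 -257.25404899   42.        ]
  deck 27.726800617321146 (array([ 526.7, -247.9]), array([ 53.4, 140.2]), 83.8)
  mat z 4.271898635888704
top packtop z [33.82746169 38.68200091 41.4482182 ] (array([456.2, 277. ]), array([152.1,  78.3]), 6.6) 837
 tongue z 14.783423686410003 mean@10 [409.2680902  257.20663259  10.        ] (array([410.9, 258.5]), array([35.6, 42.7]), 23.8)
  yellow 256 58.238449548878805 (array([ 458.9, -239.9]), array([70., 35.]), 83.6) [ 463.96535412 -240.39151413   54.        ]
  red 94 46.12171762080817 (array([ 591.1, -254.5]), array([47.5, 14.1]), 83.1) [ 590.93551166 -253.36389613   42.        ]
  deck 27.66697032936645 (array([ 535.4, -248.3]), array([ 48.6, 103.2]), 83.7)
  mat z 6.300110721245574
```

Request:
carry_out --plan "46 -18.5 0 0 0 0 1;46 -18.5 0 0 0 0 1;46 -18.5 0 0 0 0 1;46 -18.5 0 0 0 0 1;46 -18.5 0 0 0 0 1"

```text
clock: 0.6
tcp_pos: [429.8, -422.3, 231.1]
orientation: [[0.921, 0.389, -0.0], [0.389, -0.921, 0.0], [-0.0, -0.0, -1.0]]
force: [0.8, -0.3, -0.7]
width: 85.6
grasp_force: 0.0
```

Request:
carry_out --plan "36 -34 0 0 0 0 1;36 -34 0 0 0 0 1;36 -34 0 0 0 0 1;36 -34 0 0 0 0 1;0 0 0 0 0 0 1"

```text
clock: 1.1
tcp_pos: [511.7, -234.4, 231.3]
orientation: [[0.917, 0.399, 0.001], [0.399, -0.917, 0.003], [0.002, -0.002, -1.0]]
force: [0.2, -0.6, -0.2]
width: 85.6
grasp_force: 0.0
```

Run:
```python
from station import monitor, vision
import cv2, numpy as np, pickle
s=monitor.state(); c=vision.calibration("wrist"); p,z=vision.camera("wrist")
print(s["clock"],s["tcp_pos"],s["joint_vel"].max() if hasattr(s["joint_vel"],"max") else s["joint_vel"]); print(c)
pickle.dump((s,c,p,z),open("w1.pkl","wb")); cv2.imwrite("pics/w1.png",p[:,:,::-1])
```

```text
1.1 [ 511.70349094 -234.38902119  231.33003274] 0.09334130175007233
{'K': array([[309.70691629,   0.        , 318.12908075],
       [  0.        , 309.70691629, 204.07915382],
       [  0.        ,   0.        ,   1.        ]]), 'position': array([ 580.07582977, -206.19062808,  373.63250333]), 'orientation': array([[ 0.40017786, -0.87832216, -0.26154895],
       [-0.91643658, -0.38393536, -0.1128611 ],
       [-0.00128948,  0.28485754, -0.958569  ]])}
```

View pics/w1.png

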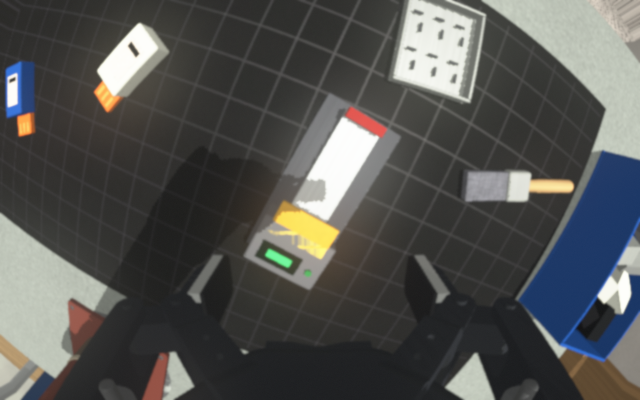

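The wrist view shows the dock clearly: lip at (306,230), deck around (335,170), red stop at (366,121). Blue pack is at (18,90) with its tongue at (26,125).

```bash
cat >> h.py <<'E'
def wplane(c,h):
    v,u=np.mgrid[:400,:640]; K=c["K"]
    x=(u-K[0,2])/K[0,0]; y=(v-K[1,2])/K[1,1]; r=np.hypot(x,y)+1e-9
    d=np.dstack([np.sin(r)*x/r,np.sin(r)*y/r,np.cos(r)])@c["orientation"].T
    return c["position"]+d*((h-c["position"][2])/d[...,2])[...,None]
def big(m):
    n,l,st,_=cv2.connectedComponentsWithStats(m.astype(np.uint8)); return l==1+st[1:,4].argmax()
E
python3 - <<'E'
import pickle; from h import *
s,c,p,z=pickle.load(open("w1.pkl","rb"))
box=np.zeros((400,640),bool); box[95:265,240:405]=1
H=cv2.cvtColor(p,cv2.COLOR_RGB2HSV)
for nm,lo,hi,h in(("red",(0,120,90),(8,255,255),42),("yellow",(18,110,90),(34,255,255),54),("deck",(0,0,180),(180,50,255),24)):
    m=big((cv2.inRange(H,lo,hi)>0)&box); P=wplane(c,h)[m]
    print(nm,m.sum(),rect(P),cv2.boxPoints(cv2.minAreaRect(P[:,:2].astype(np.float32))).round(1).tolist())
d=pickle.load(open("d0.pkl","rb"))
for n in("side","top"):
    cc,pp,zz=d[n]; box=np.zeros((400,640),bool); (a,b,e,f)=(140,172,268,315) if n=="side" else (180,245,200,250)
    box[a:b,e:f]=1; H=cv2.cvtColor(pp,cv2.COLOR_RGB2HSV)
    m=big(cv2.inRange(H,(100,90,50),(128,255,255))*box>0)
    print(n,rect(plane(cc,34)[m]),m.sum())
E
```

```text
red 448 (array([ 594. , -255.3]), array([46.1, 11.6]), 83.7) [[585.7999877929688, -277.5], [597.2000122070312, -278.79998779296875], [602.2999877929688, -233.0], [590.7999877929688, -231.6999969482422]]
yellow 1692 (array([ 459. , -240.5]), array([71.8, 40.2]), 83.3) [[434.79998779296875, -273.79998779296875], [474.70001220703125, -278.5], [483.1000061035156, -207.1999969482422], [443.20001220703125, -202.5]]
deck 3951 (array([ 529.2, -248.5]), array([ 48.7, 118.4]), 83.9) [[467.70001220703125, -266.3999938964844], [585.4000244140625, -279.0], [590.5999755859375, -230.60000610351562], [472.8999938964844, -218.0]]
side (array([465.3, 262.9]), array([108.8,  93.5]), 23.3) 551
top (array([465. , 280.3]), array([93.3, 56. ]), 23.7) 621
```

Request:
carry_out --plan "19 -45 0 0 0 0 1;19 -45 0 0 0 0 1;19 -45 0 0 0 0 1;19 -45 0 0 0 0 1;19 -45 0 0 0 0 1"

```text
clock: 1.65
tcp_pos: [508.1, 1.9, 231.3]
orientation: [[0.922, 0.387, -0.0], [0.387, -0.922, -0.0], [-0.0, 0.0, -1.0]]
force: [1.7, 0.5, 0.7]
width: 85.2
grasp_force: 0.0
```

Request:
carry_out --plan "9 -47 0 0 0 0 1;9 -47 0 0 0 0 1;9 -47 0 0 0 0 1;9 -47 0 0 0 0 1;0 0 0 0 0 0 1"

```text
clock: 2.15
tcp_pos: [466.5, 194.5, 231.6]
orientation: [[0.918, 0.396, -0.0], [0.396, -0.918, 0.002], [0.001, -0.002, -1.0]]
force: [0.1, -0.0, -0.4]
width: 85.5
grasp_force: 0.0
```

Run:
```python
from station import monitor, vision
import cv2, numpy as np, pickle
s=monitor.state(); c=vision.calibration("wrist"); p,z=vision.camera("wrist")
print(s["clock"],s["tcp_pos"],s["orientation"])
pickle.dump((s,c,p,z),open("w2.pkl","wb")); cv2.imwrite("pics/w2.png",p[:,:,::-1])
```

```text
2.15 [466.49489315 194.4852886  231.58955885] [[ 9.18082715e-01  3.96388825e-01 -1.69579100e-04]
 [ 3.96388165e-01 -9.18080215e-01  2.26765809e-03]
 [ 7.43187108e-04 -2.14911684e-03 -9.99997414e-01]]
```

View pics/w2.png

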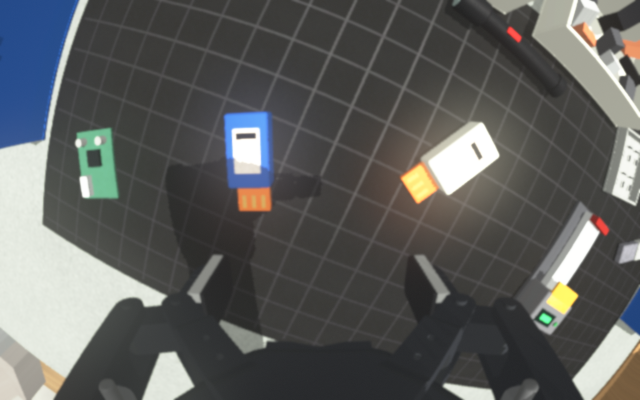

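Wrist view shows the blue pack at (248,150), tongue (254,200).

Run:
```python
import pickle; from h import *
s,c,p,z=pickle.load(open("w2.pkl","rb"))
H=cv2.cvtColor(p,cv2.COLOR_RGB2HSV)
box=np.zeros((400,640),bool); box[105:218,215:285]=1
bl=big(cv2.inRange(H,(100,100,50),(128,255,255))*box>0)
o=big(cv2.inRange(H,(4,120,90),(24,255,255))*box>0)
for nm,m,h in(("blue",bl,34),("tongue",o,10)):
    P=wplane(c,h)[m]; print(nm,m.sum(),rect(P),cv2.boxPoints(cv2.minAreaRect(P[:,:2].astype(np.float32))).round(1).tolist())
```

```text
blue 2165 (array([469.2, 279.8]), array([86., 55.]), 24.1) [[418.70001220703125, 287.3999938964844], [441.20001220703125, 237.1999969482422], [519.7000122070312, 272.29998779296875], [497.20001220703125, 322.5]]
tongue 779 (array([408.9, 255. ]), array([29.5, 43.1]), 23.6) [[386.70001220703125, 268.79998779296875], [404.0, 229.3000030517578], [431.0, 241.1999969482422], [413.79998779296875, 280.70001220703125]]
```

Request:
carry_out --plan "17 -40 0 0 0 -0.016 1;17 -39.5 0 0 0 0 1;0 0 45 0 0 0 1;0 0 45 0 0 0 1;0 0 45 0 0 0 1" --newtons 60

```text
clock: 2.7
tcp_pos: [469.4, 272.9, 94.6]
orientation: [[0.916, 0.402, 0.001], [0.402, -0.916, -0.001], [0.0, 0.001, -1.0]]
force: [1.3, -0.9, 0.4]
width: 85.6
grasp_force: 0.0
```

Request:
carry_out --plan "0 0 20 0 0 0 1;0 0 0 0 0 0 1;0 0 0 0 0 0 1;0 0 0 0 0 0 1;0 0 0 0 0 0 1"

```text
clock: 3.2
tcp_pos: [469.4, 275.4, 78.0]
orientation: [[0.915, 0.403, 0.003], [0.403, -0.915, 0.001], [0.003, 0.0, -1.0]]
force: [0.7, -0.2, 0.6]
width: 85.7
grasp_force: 0.0
```

Run:
```python
from station import monitor, vision
import cv2, numpy as np, pickle
s=monitor.state(); c=vision.calibration("wrist"); p,z=vision.camera("wrist")
pickle.dump((s,c,p,z),open("w3.pkl","wb")); cv2.imwrite("pics/w3.png",p[:,:,::-1])
```

```text
(no output)
```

View pics/w3.png

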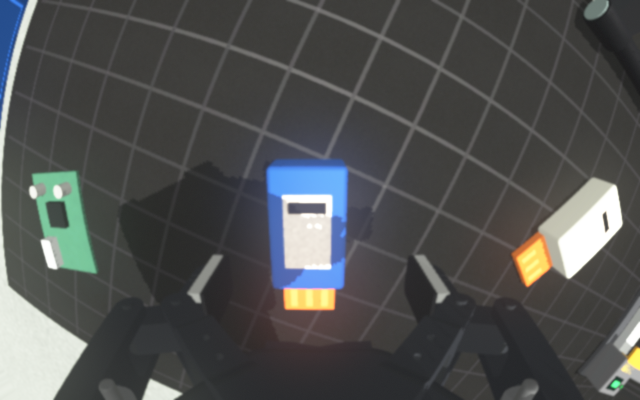

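The pack sits at (308,225), slightly left of the fingers' midline (column ~318); measuring the offset.

Run:
```python
import pickle; from h import *
s,c,p,z=pickle.load(open("w3.pkl","rb"))
H=cv2.cvtColor(p,cv2.COLOR_RGB2HSV)
box=np.zeros((400,640),bool); box[150:315,255:360]=1
bl=big(cv2.inRange(H,(100,100,50),(128,255,255))*box>0)
o=big(cv2.inRange(H,(4,120,90),(24,255,255))*box>0)
print(c["position"])
for nm,m,h in(("blue",bl,34),("tongue",o,10)):
    P=wplane(c,h)[m]; print(nm,m.sum(),rect(P),cv2.boxPoints(cv2.minAreaRect(P[:,:2].astype(np.float32))).round(1).tolist())
R=s["orientation"]; 
# in tool frame
for nm,m,h in(("blue",bl,34),("tongue",o,10)):
    P=(wplane(c,h)[m]-s["tcp_pos"])@R; print(nm,P.min(0).round(1),P.max(0).round(1))
```

```text
[537.42367577 304.17146252 220.31320601]
blue 6257 (array([468.6, 281.5]), array([90.8, 51.5]), 23.7) [[416.6000061035156, 286.8999938964844], [437.29998779296875, 239.6999969482422], [520.5, 276.20001220703125], [499.8999938964844, 323.3999938964844]]
tongue 693 (array([403.2, 252.7]), array([20. , 42.4]), 23.9) [[385.3999938964844, 268.1000061035156], [402.6000061035156, 229.3000030517578], [420.8999938964844, 237.39999389648438], [403.70001220703125, 276.20001220703125]]
blue [-43.8 -31.7  43.8] [47.1 19.8 44.1]
tongue [-79.9 -27.2  67.8] [-59.9  15.2  67.8]
```

Request:
carry_out --plan "-2 -6 20 0 0 0 1;0 0 35 0 0 0 1;0 0 20 0 0 0 1;0 0 0 0 0 0 1;0 0 0 0 0 0 1"

```text
clock: 3.75
tcp_pos: [464.3, 280.3, 2.3]
orientation: [[0.915, 0.404, 0.001], [0.404, -0.915, 0.0], [0.001, -0.0, -1.0]]
force: [-0.4, 0.6, -0.2]
width: 85.2
grasp_force: 0.0
```

Request:
carry_out --plan "0 0 0 0 0 0 -1;0 0 0 0 0 0 -1;0 0 0 0 0 0 -1;0 0 0 0 0 0 -1;0 0 0 0 0 0 -1" --newtons 60

```text
clock: 4.25
tcp_pos: [464.8, 280.4, 2.7]
orientation: [[0.915, 0.404, 0.002], [0.404, -0.915, 0.001], [0.002, 0.0, -1.0]]
force: [-1.0, -1.5, 7.4]
width: 49.2
grasp_force: 63.3
```

Request:
carry_out --plan "0 0 0 0 0 0 -1;0 0 0 0 0 0 -1;0 0 -20 0 0 0 -1;0 0 -40 0 0 0 -1;0 0 -45 0 0 0 -1"

```text
clock: 4.75
tcp_pos: [462.7, 279.1, 106.6]
orientation: [[0.915, 0.404, -0.003], [0.404, -0.915, -0.001], [-0.003, -0.0, -1.0]]
force: [1.2, -0.4, -3.8]
width: 49.6
grasp_force: 63.3
```

Run:
```python
from station import monitor, vision
import cv2, numpy as np, pickle
s=monitor.state(); c=vision.calibration("wrist"); p,z=vision.camera("wrist")
pickle.dump((s,c,p,z),open("w4.pkl","wb")); cv2.imwrite("pics/w4.png",p[:,:,::-1])
```

```text
(no output)
```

View pics/w4.png

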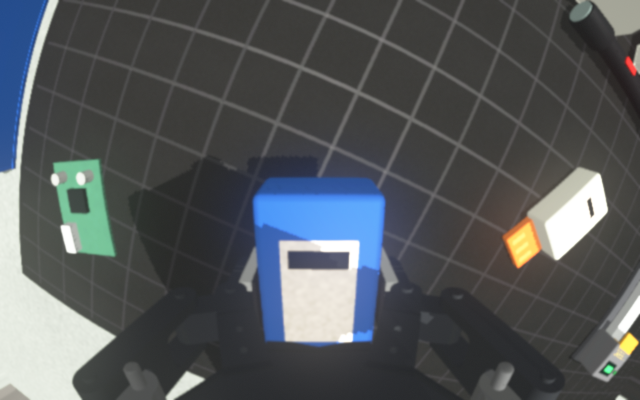

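The pack is held squarely; its rear top edge is at row ~196 and the rear bottom edge at row ~179. Next: the rear end in the tool frame.

```bash
cat >> h.py <<'E'
def wtool(s,c,uv,tz):
    """fisheye pixel -> tool frame point on plane tool z = tz"""
    K=c["K"]; x=(uv[0]-K[0,2])/K[0,0]; y=(uv[1]-K[1,2])/K[1,1]; r=np.hypot(x,y)
    R=np.array(s["orientation"]); d=R.T@c["orientation"]@np.array([np.sin(r)*x/r,np.sin(r)*y/r,np.cos(r)])
    o=R.T@(c["position"]-s["tcp_pos"]); return o+d*(tz-o[2])/d[2]
E
python3 - <<'E'
import pickle; from h import *
s,c,p,z=pickle.load(open("w4.pkl","rb"))
H=cv2.cvtColor(p,cv2.COLOR_RGB2HSV)
print(p[172:206:2,300].tolist())
for uv,t in(((258,197),-31.3),((382,197),-31.3),((320,196),-31.3),((320,178),2.5),((265,178),2.5),((375,178),2.5),((262,260),-31.3),((380,260),-31.3)):
    print(uv,wtool(s,c,uv,t).round(1))
E
```

```text
[[45, 50, 72], [45, 50, 73], [45, 57, 90], [45, 77, 137], [45, 82, 148], [46, 82, 151], [47, 84, 153], [49, 87, 155], [49, 86, 157], [50, 88, 160], [50, 91, 168], [58, 110, 204], [68, 131, 234], [72, 140, 242], [77, 147, 247], [83, 157, 250], [84, 160, 251]]
(258, 197) [ 43.8 -21.3 -31.3]
(382, 197) [ 43.9  25.3 -31.3]
(320, 196) [ 44.2   2.  -31.3]
(320, 178) [43.9  2.2  2.5]
(265, 178) [ 44.  -24.3   2.5]
(375, 178) [44.1 28.7  2.5]
(262, 260) [ 17.4 -21.4 -31.3]
(380, 260) [ 17.4  26.4 -31.3]
```

Request:
carry_out --plan "0 0 -5 0 0 0.132 -1;0 0 -5 0 0 0.132 -1;0 0 -5 0 0 0.132 -1;0 0 -5 0 0 0.132 -1;0 0 0 0 0 0 -1"

```text
clock: 5.3
tcp_pos: [464.1, 280.0, 126.9]
orientation: [[0.993, -0.114, 0.001], [-0.114, -0.993, 0.0], [0.001, -0.0, -1.0]]
force: [-0.5, -0.7, -4.0]
width: 49.3
grasp_force: 63.6
```

Request:
carry_out --plan "14 45 0 0 0 0 -1;14 45 0 0 0 0 -1;14 45 0 0 0 0 -1;14 45 0 0 0 0 -1;14 45 0 0 0 0 -1"

```text
clock: 5.8
tcp_pos: [508.1, 46.5, 126.1]
orientation: [[0.994, -0.107, 0.0], [-0.107, -0.994, -0.0], [0.0, 0.0, -1.0]]
force: [0.4, 1.2, -3.1]
width: 49.2
grasp_force: 64.0
```

Request:
carry_out --plan "14 45 0 0 0 0 -1;14 45 0 0 0 0 -1;14 45 0 0 0 0 -1;14 45 0 0 0 0 -1;14 45 0 0 0 0 -1"

```text
clock: 6.3
tcp_pos: [552.4, -184.9, 125.9]
orientation: [[0.994, -0.107, -0.0], [-0.107, -0.994, -0.0], [-0.0, 0.0, -1.0]]
force: [0.8, 1.5, -4.1]
width: 49.3
grasp_force: 64.0
```

Request:
carry_out --plan "6 40 0 0 0 0 -1;0 10 0 0 0 0 -1;0 0 0 0 0 0 -1;0 0 0 0 0 0 -1;0 0 0 0 0 0 -1"

```text
clock: 6.8
tcp_pos: [553.3, -231.2, 126.2]
orientation: [[0.994, -0.108, -0.0], [-0.108, -0.994, 0.001], [-0.0, -0.001, -1.0]]
force: [-0.0, 0.1, -4.0]
width: 49.2
grasp_force: 64.2
```

Run:
```python
from station import monitor, vision
import cv2, numpy as np, pickle
s=monitor.state(); c=vision.calibration("wrist"); p,z=vision.camera("wrist"); sc=vision.calibration("side"); q,zz=vision.camera("side")
print(s["tcp_pos"],s["orientation"])
pickle.dump((s,c,p,z),open("w5.pkl","wb")); cv2.imwrite("pics/w5.png",p[:,:,::-1]); pickle.dump((sc,q,zz),open("s5.pkl","wb"))
```

```text
[ 553.27493227 -231.18403221  126.19796243] [[ 9.94117444e-01 -1.08307409e-01 -1.12511259e-04]
 [-1.08307266e-01 -9.94117063e-01  8.95347091e-04]
 [-2.08822086e-04 -8.77894375e-04 -9.99999593e-01]]
```

View pics/w5.png

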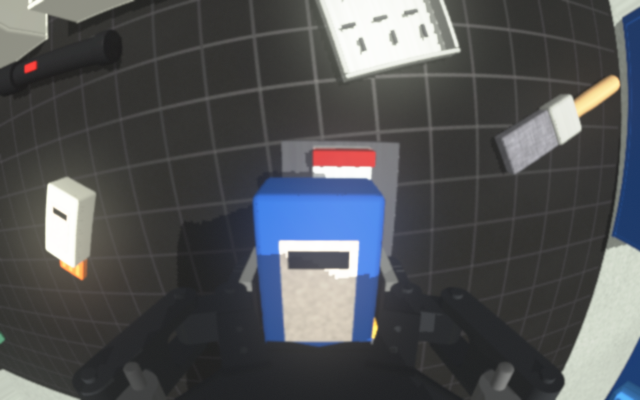

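The red stop shows ahead of the pack at cols 312–376, rows 149–166, right of the pack's centreline (col 320).

```bash
cat > m.py <<'E'
import pickle,sys; from h import *
s,c,p,z=pickle.load(open(sys.argv[1],"rb"))
H=cv2.cvtColor(p,cv2.COLOR_RGB2HSV)
box=np.zeros((400,640),bool); r0,r1,c0,c1=map(int,sys.argv[2:6]); box[r0:r1,c0:c1]=1
red=big((cv2.inRange(H,(0,120,70),(8,255,255))>0)&box)
R=np.array(s["orientation"]); P=(wplane(c,42)[red]-s["tcp_pos"])@R
(ce,sz,a)=cv2.minAreaRect(P[:,:2].astype(np.float32)); print("red tool",P.min(0).round(1),P.max(0).round(1),np.round(ce,1),np.round(sz,1),round(a,2))
v,u=np.where(red); print("px",u.min(),u.max(),v.min(),v.max())
E
python3 m.py w5.pkl 140 185 290 400
python3 - <<'E'
import pickle; from h import *
s,c,p,z=pickle.load(open("w5.pkl","rb"))
print(p[145:190:2,345].tolist())
for uv in((313,150),(375,150),(313,165),(376,165),(283,142),(399,142)): print(uv,wtool(s,c,uv,126.2-(42 if uv[0]in(313,375,376) else 8)).round(1))
E
```

```text
red tool [36.7 -3.2 84.2] [49.2 42.8 84.2] [43.  19.8] [12.2 45.9] 0.61
px 313 375 149 166
[[139, 138, 140], [153, 141, 139], [146, 79, 80], [204, 75, 74], [230, 80, 80], [230, 82, 80], [230, 82, 81], [229, 82, 82], [229, 83, 83], [228, 82, 83], [226, 115, 115], [251, 248, 246], [254, 254, 253], [254, 254, 253], [254, 254, 253], [253, 253, 253], [220, 226, 233], [85, 103, 150], [71, 91, 145], [71, 91, 145], [71, 92, 147], [71, 94, 149], [70, 93, 148]]
(313, 150) [48.3 -3.2 84.2]
(375, 150) [48.8 42.7 84.2]
(313, 165) [37.1 -3.2 84.2]
(376, 165) [37.5 43.9 84.2]
(283, 142) [ 51.4 -29.  118.2]
(399, 142) [ 52.5  69.9 118.2]
```

Request:
carry_out --plan "7.5 17.5 0 0 0 0.008 -1;0 0 0 0 0.117 0 -1;0 0 0 0 0.117 0 -1;0 0 0 0 0.117 0 -1;0 0 0 0 0 0 -1"

```text
clock: 7.4
tcp_pos: [554.4, -250.6, 124.2]
orientation: [[0.933, -0.121, 0.34], [-0.113, -0.993, -0.041], [0.342, -0.0, -0.94]]
force: [-1.5, 0.5, -5.0]
width: 48.8
grasp_force: 64.3
```

Request:
carry_out --plan "-8.5 0 23.5 0 0 0 -1;-8.5 0 23.5 0 0 0 -1;0 0 0 0 0 0 -1;0 0 0 0 0 0 -1;0 0 0 0 0 0 -1"

```text
clock: 7.9
tcp_pos: [560.1, -251.6, 78.0]
orientation: [[0.932, -0.119, 0.343], [-0.112, -0.993, -0.042], [0.345, 0.0, -0.939]]
force: [0.4, 1.4, -4.8]
width: 49.3
grasp_force: 64.0
```

```bash
cat > rep.py <<'E'
import sys,pickle,cv2,numpy as np
from station import monitor, vision
s=monitor.state(); R=np.array(s["orientation"]); t=np.array(s["tcp_pos"])
y=np.radians(-6.6); ex=np.array([np.cos(y),np.sin(y),0]); ey=np.array([-np.sin(y),np.cos(y),0]); D=np.array([478.9,-240.5,24])
f=lambda p:np.round([(p-D)@ex,(p-D)@ey,(p-D)[2]],1)
print("clock",s["clock"],"tcp dock",f(t),"tip bottom",f(t+R@[-76,0,2.5]),"rear bottom",f(t+R@[44,0,2.5]),"pitch",np.degrees(np.arcsin(R[2,0])).round(2),"yaw",np.degrees(np.arctan2(R[1,0],R[0,0])).round(2),"roll",np.degrees(R[2,1]).round(2),"F",np.round(s["force"],1),"w",s["width"])
for a in sys.argv[1:]:
    n,tag=a.split(":"); s=monitor.state(); c=vision.calibration(n); p,z=vision.camera(n)
    pickle.dump((s,c,p,z),open(tag+".pkl","wb")); cv2.imwrite(f"pics/{tag}.png",p[:,:,::-1])
    if n=="side": cv2.imwrite(f"pics/{tag}c.png",cv2.resize(p[220:380,250:470,::-1],None,fx=3,fy=3,interpolation=cv2.INTER_CUBIC))
E
python3 rep.py side:s6
```

```text
clock 7.9 tcp dock [81.9 -1.7 54. ] tip bottom [11.4 -1.4 25.4] rear bottom [124.   -1.9  66.8] pitch 20.2 yaw -6.83 roll 0.03 F [ 0.4  1.4 -4.8] w 49.27544471083589
```

View pics/s6c.png

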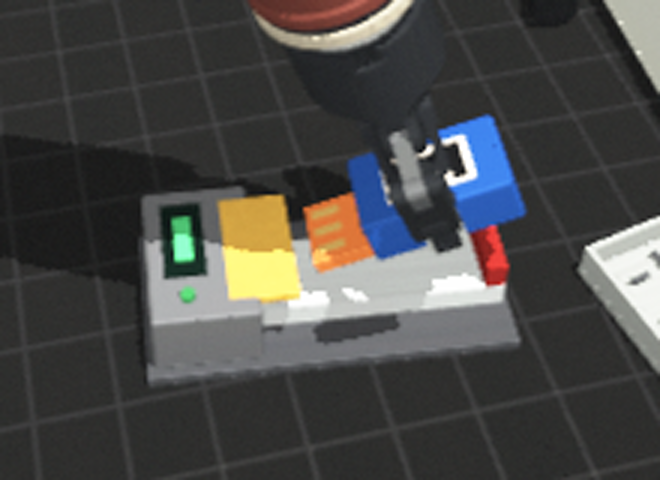

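The tongue's tip hangs just in front of the lip's free edge, rear raised, with the stop behind. One more wrist look for the lateral offset.

```bash
python3 rep.py wrist:w6; python3 m.py w6.pkl 100 300 290 400
python3 - <<'E'
import pickle; from h import *
s,c,p,z=pickle.load(open("w6.pkl","rb"))
H=cv2.cvtColor(p,cv2.COLOR_RGB2HSV); box=np.zeros((400,640),bool); box[100:300,230:410]=1
b=big((cv2.inRange(H,(100,100,50),(128,255,255))>0)&box); v,u=np.where(b)
for r in range(v.min(),v.min()+110,12): print(r,u[v==r].min(),u[v==r].max())
E
```

```text
clock 7.95 tcp dock [81.8 -1.9 54.1] tip bottom [11.4 -1.6 25.5] rear bottom [124.   -2.   66.9] pitch 20.22 yaw -6.84 roll 0.04 F [ 0.  -0.  -3.7] w 49.5170342556604
176 284 304
188 259 378
200 253 385
212 253 384
224 254 383
236 255 382
248 256 380
260 257 379
272 258 379
284 259 377Traceback (most recent call last):
  File "m.py", line 5, in <module>
    red=big((cv2.inRange(H,(0,120,70),(8,255,255))>0)&box)
  File "h.py", line 25, in big
    n,l,st,_=cv2.connectedComponentsWithStats(m.astype(np.uint8)); return l==1+st[1:,4].argmax()
                                                                               ~~~~~~~~~~~~~~~^^
ValueError: attempt to get argmax of an empty sequence
```

Request:
carry_out --plan "-4.5 -1.5 10 0 0 0 -1;-4.5 0 10 0 0 0 -1;0 0 0 0 0 0 -1;0 0 0 0 0 0 -1;0 0 0 0 0 0 -1"

```text
clock: 8.5
tcp_pos: [557.2, -249.9, 54.4]
orientation: [[0.932, -0.12, 0.341], [-0.113, -0.993, -0.041], [0.343, -0.0, -0.939]]
force: [0.2, -0.0, -3.2]
width: 49.1
grasp_force: 64.4
```

```bash
python3 rep.py
```

```text
clock 8.5 tcp dock [78.8 -0.3 30.4] tip bottom [8.3 0.1 1.9] rear bottom [121.   -0.5  43.1] pitch 20.09 yaw -6.9 roll -0.01 F [ 0.2 -0.  -3.2] w 49.089616247148
```

Request:
carry_out --plan "-5.5 0 -3 0 0 0 -1;-5.6 0 -2 0 0 0 -1;-5.6 0 -2 0 0 0 -1;-5.6 0 -2 0 0 0 -1;0 0 0 0 0 0 -1"

```text
clock: 9.0
tcp_pos: [532.3, -247.1, 55.1]
orientation: [[0.932, -0.121, 0.341], [-0.113, -0.993, -0.041], [0.343, 0.0, -0.939]]
force: [-0.0, -0.4, -3.9]
width: 49.2
grasp_force: 64.4
```

```bash
python3 rep.py side:s7
```

```text
clock 9.0 tcp dock [53.8 -0.4 31.1] tip bottom [-16.7  -0.    2.7] rear bottom [96.  -0.7 43.9] pitch 20.07 yaw -6.93 roll 0.0 F [-0.  -0.4 -3.9] w 49.226025465408036
```

View pics/s7c.png

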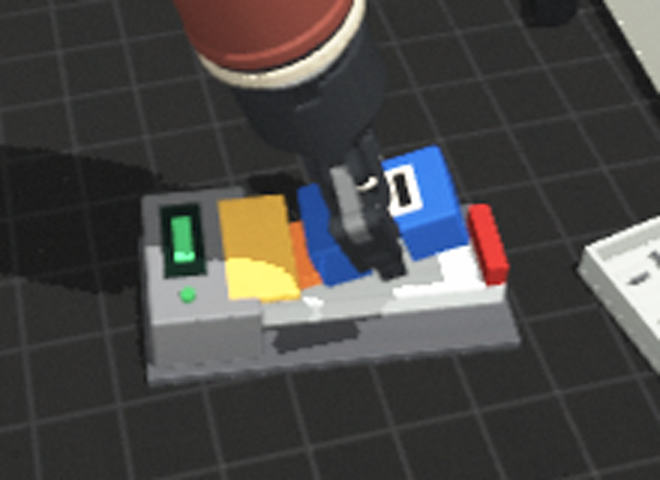

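The tongue is under the lip with the rear up and clear of the stop. Swinging down about the tip.

Request:
carry_out --plan "0 0 5.3 0 -0.07 0 -1;0 0 5.3 0 -0.07 0 -1;0 0 5.3 0 -0.07 0 -1;0 0 5.3 0 -0.07 0 -1;0 0 0 0 0 0 -1"

```text
clock: 9.55
tcp_pos: [540.5, -247.0, 34.3]
orientation: [[0.99, -0.118, 0.07], [-0.118, -0.993, -0.008], [0.071, -0.001, -0.997]]
force: [0.5, 0.3, -3.9]
width: 49.3
grasp_force: 64.1
```

```bash
python3 rep.py
```

```text
clock 9.55 tcp dock [62.   0.6 10.3] tip bottom [-13.7   0.9   2.5] rear bottom [106.    0.5  10.9] pitch 4.05 yaw -6.8 roll -0.03 F [ 0.5  0.3 -3.9] w 49.26230142683873
```

Request:
carry_out --plan "-2 0.6 0 0 0 0 -1;0 0 5.3 0 -0.07 0 -1;0 0 1 0 0 0 -1;0 0 0 0 0 0 -1;0 0 0 0 0 0 -1"

```text
clock: 10.05
tcp_pos: [536.3, -248.2, 28.5]
orientation: [[0.993, -0.12, 0.002], [-0.12, -0.993, -0.0], [0.003, 0.0, -1.0]]
force: [0.4, -0.7, -2.9]
width: 49.5
grasp_force: 64.1
```

```bash
python3 rep.py
```

```text
clock 10.05 tcp dock [58.  -1.1  4.5] tip bottom [-18.   -0.7   1.8] rear bottom [102.   -1.3   2.1] pitch 0.14 yaw -6.92 roll 0.0 F [ 0.4 -0.7 -2.9] w 49.46667612005451
```

Request:
carry_out --plan "1.5 -0.7 0.5 0 0 0 -1;0 0 1 0 0 0 -1;0 0 0 0 0 0 -1;0 0 0 0 0 0 -1;0 0 0 0 0 0 -1"

```text
clock: 10.55
tcp_pos: [538.4, -247.5, 26.8]
orientation: [[0.993, -0.12, 0.001], [-0.12, -0.993, -0.0], [0.001, -0.0, -1.0]]
force: [0.2, -0.0, -3.2]
width: 49.2
grasp_force: 64.1
```

```bash
python3 rep.py wrist:w8;  python3 m.py w8.pkl 120 220 230 410
python3 - <<'E'
import pickle; from h import *
s,c,p,z=pickle.load(open("w8.pkl","rb"))
H=cv2.cvtColor(p,cv2.COLOR_RGB2HSV); box=np.zeros((400,640),bool); box[100:300,230:410]=1
b=big((cv2.inRange(H,(100,100,50),(128,255,255))>0)&box); v,u=np.where(b)
for r in (200,230,260): a,e=u[v==r].min(),u[v==r].max(); print(r,a,e,wtool(s,c,(a,r),-31.5).round(1),wtool(s,c,(e,r),-31.5).round(1))
E
```

```text
clock 10.55 tcp dock [59.9 -0.1  2.8] tip bottom [-16.    0.3   0.3] rear bottom [103.9  -0.3   0.4] pitch 0.06 yaw -6.89 roll -0.0 F [ 0.2 -0.  -3.2] w 49.229319532983155
red tool [ 55.5  -0.7 -15.1] [ 61.   23.9 -15.1] [58.1 11.6] [24.5  5.5] 89.35
px 315 374 148 161
200 253 384 [ 43.2 -24.  -31.5] [ 43.2  25.4 -31.5]
230 254 382 [ 31.1 -24.4 -31.5] [ 31.1  25.4 -31.5]
260 257 379 [ 18.  -24.1 -31.5] [ 18.   25.2 -31.5]
```

Run:
```python
import pickle; from h import *
s,c,p,z=pickle.load(open("w8.pkl","rb"))
H=cv2.cvtColor(p,cv2.COLOR_RGB2HSV); box=np.zeros((400,640),bool); box[120:190,230:410]=1
m=(cv2.inRange(H,(0,60,20),(12,255,255))|cv2.inRange(H,(165,60,20),(180,255,255))>0)&box; m=big(m); v,u=np.where(m)
print(m.sum(),u.min(),u.max(),v.min(),v.max())
P=(wplane(c,42)[m]-s["tcp_pos"])@np.array(s["orientation"]); print(P.min(0),P.max(0),rect(P))
print(p[155,250:400:6].tolist()); print(p[140:190:3,340].tolist()); print(p[140:190:3,290].tolist())
```

```text
3632 262 375 144 177
[ 48.60996363 -23.02101078 -15.11241621] [ 62.60838117  24.55814035 -15.09696291] (array([55.7,  0.7]), array([47.6, 13.8]), 89.4)
[[153, 150, 155], [151, 147, 154], [160, 89, 95], [250, 88, 86], [250, 88, 87], [250, 86, 88], [250, 85, 88], [250, 87, 90], [251, 87, 91], [251, 88, 91], [251, 89, 92], [251, 89, 93], [251, 88, 92], [252, 89, 93], [252, 90, 93], [252, 90, 92], [252, 92, 93], [252, 91, 93], [253, 92, 93], [253, 92, 93], [253, 93, 93], [169, 140, 145], [162, 157, 163], [158, 154, 159], [158, 155, 160]]
[[180, 173, 173], [210, 172, 169], [178, 68, 73], [250, 87, 88], [252, 91, 92], [252, 90, 92], [252, 91, 95], [252, 91, 97], [251, 91, 98], [251, 92, 100], [251, 93, 102], [251, 93, 104], [232, 180, 197], [104, 112, 182], [93, 102, 180], [92, 104, 183], [93, 107, 186]]
[[174, 168, 169], [215, 191, 188], [172, 68, 73], [243, 81, 82], [250, 86, 88], [250, 86, 90], [250, 86, 91], [250, 86, 92], [250, 87, 95], [250, 88, 97], [250, 88, 98], [250, 89, 101], [233, 155, 174], [97, 107, 177], [88, 102, 179], [87, 105, 183], [87, 105, 185]]
```

Request:
carry_out --plan "0 0 0.7 0 0 -0.006 -1;0 0 0.6 0 0 0 -1;0 0 0 0 0 0 -1;0 0 0 0 0 0 -1;0 0 0 0 0 0 -1"

```text
clock: 11.1
tcp_pos: [538.8, -247.6, 26.8]
orientation: [[0.994, -0.114, 0.002], [-0.114, -0.994, -0.001], [0.002, 0.0, -1.0]]
force: [-5.4, 2.5, 10.1]
width: 49.3
grasp_force: 66.0
```

```bash
python3 rep.py
```

```text
clock 11.1 tcp dock [60.3 -0.2  2.8] tip bottom [-15.7  -0.3   0.2] rear bottom [104.3  -0.2   0.4] pitch 0.1 yaw -6.53 roll 0.02 F [-5.4  2.5 10.1] w 49.25124792969024
```

Contact with the deck (about 13 N). Release and retreat.

Request:
carry_out --plan "0 0 0 0 0 0 0.55;0 0 0 0 0 0 0.55;0 0 0 0 0 0 0.55;0 0 0 0 0 0 0.55;0 0 0 0 0 0 0.55"

```text
clock: 11.6
tcp_pos: [538.5, -247.5, 25.5]
orientation: [[0.993, -0.114, 0.001], [-0.114, -0.993, -0.0], [0.001, -0.0, -1.0]]
force: [0.1, 0.1, 0.3]
width: 66.1
grasp_force: 0.0
```

Request:
carry_out --plan "0 0 -5 0 0 0 0.55;0 0 -15 0 0 0 0.55;0 0 -30 0 0 0 0.55;0 0 -40 0 0 0 0.55;0 0 -45 0 0 0 0.55"

```text
clock: 12.1
tcp_pos: [537.8, -247.2, 162.5]
orientation: [[0.994, -0.114, 0.0], [-0.114, -0.994, 0.0], [0.0, -0.0, -1.0]]
force: [-0.4, -0.2, 0.8]
width: 66.4
grasp_force: 0.0
```

Request:
carry_out --plan "0 0 -30 0 0 0 0.55;0 0 -20 0 0 0 0.55;0 0 0 0 0 0 0.55;0 0 0 0 0 0 0.55;0 0 0 0 0 0 0.55"

```text
clock: 12.6
tcp_pos: [537.7, -247.2, 209.8]
orientation: [[0.993, -0.114, -0.0], [-0.114, -0.993, 0.0], [-0.0, -0.0, -1.0]]
force: [-0.1, -0.6, 0.6]
width: 66.2
grasp_force: 0.0
```

```bash
python3 rep.py wrist:w9
python3 - <<'E'
import pickle; from h import *
s,c,p,z=pickle.load(open("w9.pkl","rb"))
H=cv2.cvtColor(p,cv2.COLOR_RGB2HSV); box=np.zeros((400,640),bool); box[100:340,230:410]=1
R=np.array(s["orientation"])
for nm,lo,hi,h in(("red",(0,110,70),(8,255,255),42),("yellow",(20,110,90),(34,255,255),54),("orange",(8,150,90),(18,255,255),34),("blue",(100,100,50),(128,255,255),58)):
    m=big((cv2.inRange(H,lo,hi)>0)&box); P=(wplane(c,h)[m]-s["tcp_pos"])@R; print(nm,m.sum(),P.min(0).round(1),P.max(0).round(1),rect(P))
E
```

```text
clock 12.6 tcp dock [5.920e+01 1.000e-01 1.858e+02] tip bottom [-16.8  -0.  183.3] rear bottom [1.032e+02 1.000e-01 1.833e+02] pitch -0.02 yaw -6.54 roll -0.03 F [-0.1 -0.6  0.6] w 66.18064246105479
red 536 [ 50.7 -21.4 167.8] [ 62.8  24.4 167.8] (array([56.7,  1.5]), array([12.1, 45.8]), 0.1)
yellow 1860 [-100.   -32.5  155.8] [-60.5  37.5 155.8] (array([-79.9,   2.3]), array([70.2, 39.1]), 89.1)
orange 395 [-68.5 -18.4 175.8] [-49.1  19.8 175.8] (array([-58.7,   0.7]), array([38.2, 19.4]), 89.9)
blue 1920 [-33.3 -24.2 151.8] [ 48.2  25.9 151.8] (array([7.7, 1. ]), array([49.8, 81.4]), 89.5)
```

View pics/w9.png

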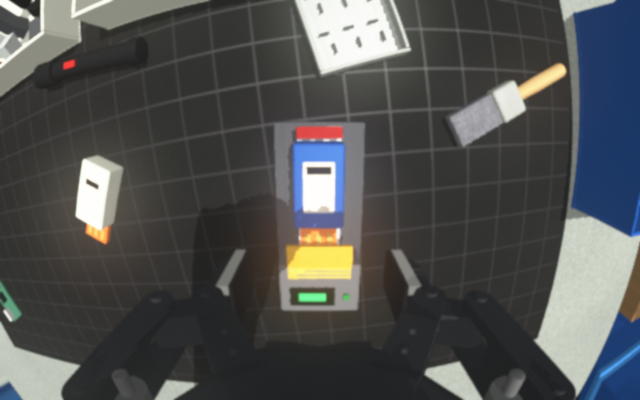

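The pack lies flat between lip (320,262) and stop (320,132), straight and within about 1 mm of the centreline; the white pack is untouched.

```bash
python3 -c "
from station import hand_in; print(hand_in())"
```

```text
the job is handed in; nothing more can be done
None
```

The blue pack is loaded in the dock: tongue hooked under the lip first, then rear swung down in front of the stop, flat, straight and within about 1 mm of centre, released; white pack untouched and job handed in at about 12.7 s of the 42 s (no verdict was returned).

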